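# Clamp a lug on a bent rod with a slip-clutch screw

### The job

Clear the stray coupling nut off the blue jig into the yellow tray, then slide the orange-tabbed lug along its bent rod, round the bend and fully up to the stop post, easing it round without forcing it against the rod. Then turn the black clamp knob clockwise to bring the ram down on the lug's foot, stop as soon as the clutch first slips (less than an eighth of a turn of slip in all), and let go. Leave all the other things on the bench and jig where they are.

Things in the scene. Friction and masses are not known exactly. Their poses are not given: they have to be found in the camera images.
- jig: Blue assembly jig fixed to the bench. Origin at bench level, where the two legs of the rod would meet were there no bend; jig coordinates below are in mm along its axes, heights are above the bench. Plate: x -150..115, y -75..175, top at height 12. Dark start post: x -150..-132, y -17..17, top at height 50. The clamp screw is vertical, at x 52, y 140.
- stop_face (a point): Centre of the face of the dark stop post at the end of leg 2: jig x 0, y 150, height 31. The face looks to jig -y and is 34 mm wide; the post is 20 mm thick (y 150..170), its top at height 50.
- clamp_head (a point): Middle of the top of the blue clamp head, at jig x 74, y 140, height 92. The head spans x 36..112, y 120..160, heights 72..92, on a column at x 94..112 that goes down to the plate. The knob stands on it at x 52.
- rod: Bent steel rod, 10 mm diameter, level, its centre line at height 40 mm, fixed in both posts; its frame is the jig's. Leg 1 runs along jig +x at y = 0 from the start post to x = -55; then a quarter-circle bend of 55 mm centre-line radius about the point (-55, 55); then leg 2 runs along jig +y at x = 0 from y = 55 to the stop post.
- lug: Aluminium lug, 160 g, on the rod (16 mm hole, 16 mm long: 3 mm play all round), sliding on the jig plate. Origin: centre of its orange grip tab, over the rod's centre line, at height 78 mm. x axis: along the rod towards the stop; z up. The tab is 12 mm along x, 24 along y, from 20 mm below to 18 above the origin. It starts on leg 1. At the stop it is at jig (0, 140), its x along jig +y.
- lug_foot (a point): On top of the lug's foot, at the spot the ram shall press: 52 mm from the lug's origin to its -y side (outside of the bend), height 20 mm. The foot is 8 mm thick, 20 mm along the lug's x, and runs from 22 mm on its +y side to 68 mm on its -y side (a long tongue). Under the ram when the lug is at the stop.
- ram: The ram: a brass pad of 14 x 14 mm on a steel stem under the clamp head, not turning. Origin: the centre of its lower face, at jig x 52, y 140. It goes down 3.0 mm per radian of the aluminium collar; at collar angle 0 its face is at height 31 mm; the top of the lug's foot is at height 20 mm.
- collar (a joint): Angle (rad) of the aluminium collar disc (54 mm diameter, 92 to 98 mm above the bench, red mark) that drives the ram; grows clockwise seen from above, which lowers the ram. It starts between 0.5 and 2.7. It takes 0.10 N m to turn free and stays where it is left.
- knob (a joint): Slip of the clutch (rad): angle of the black knob (white mark) against the collar (red mark), 0 at the start, grows clockwise from above. The clutch carries the collar along up to 0.18 N m, then slips: once the ram presses on the lug the collar stops and further turning only adds slip (the ram then presses with about 25 N). Must end above 0.05, never pass 0.8.
- knob_grip (a point): On the axis of the black round knob (40 mm diameter, 32 mm tall, from 98 to 130 mm above the bench), 120 mm above the bench: the height to grip. The knob does not rise or sink as it turns, and can be gripped at any yaw.
- nut_mid (a point): Centre of the stray steel coupling nut: a hexagon 27 mm across corners, 23 mm across flats, 45 mm tall, 90 g, standing on the jig plate beside leg 2, in the way of the lug's tongue (the point is 22.5 mm above its underside). Clamp knob and head are close on its jig +y side, the rod on its jig -x side.
- tray: Yellow open tray fixed on the bench, 120 x 120 mm outside, 40 mm tall, walls 4 mm, its sides along the world axes; origin under its centre at bench level. It may be left or right of the jig.
- block: Bystander: loose drilled aluminium block 50 x 22 x 24 mm lying on the jig plate inside the bend; origin at the centre of its underside. Do not move.
- carton: Open cardboard carton, fixed, 110 x 110 x about 65 mm, origin under its centre; at the other side from the tray.
- bolt: Bystander: loose hexagon bolt standing on its head, 75 mm tall, 32 mm across. Origin under its centre. Do not move.
- oil: Bystander: loose white bottle with red cap, 52 mm diameter, 170 mm tall. Origin under its centre. Do not move.
- spare: Bystander: loose black star knob, 53 mm diameter, 34 mm tall. Origin under its centre. Do not move.
- fitting: Bystander: loose brass fitting, 28 mm diameter, 45 mm tall. Origin under its centre. Do not move.

How it is judged:
On the way, in this order (a step that is already met when the one before it is completed fails the run):
1. the coupling nut is in the tray (x of nut_mid in the frame of tray between -0.056 and 0.056 m and y of nut_mid in the frame of tray between -0.056 and 0.056 m and height (world z) of nut_mid below 0.04 m), for 0.2 s.
2. the lug stands on leg 2 with its foot up to the stop post (x of lug in the frame of jig between -0.008 and 0.008 m and y of lug in the frame of jig above 0.134 m and angle between the x axis of lug and the y axis of jig, either way round below 0.2 rad and angle between lug's own z axis and vertical below 0.12 rad), for 0.2 s.
3. the clutch has slipped with the ram pressing on the lug (all of step 2 and contact force between ram and lug above 8 N and value of joint knob above 0.05 rad), for 0.1 s.
At the end, for the whole second after the job is handed in: The lug stands upright and square on leg 2, its foot within 6 mm of the stop post; the ram presses on it with more than 8 N; the clutch has slipped between 0.05 and 0.8 rad; the coupling nut lies or stands in the yellow tray; everything is released and at rest (all of step 1 and all of step 3 and value of joint knob below 0.8 rad and linear speed of lug below 0.01 m/s); the robot touches nothing.
It fails at once if the clutch slips more than 0.8 rad (about an eighth of a turn) (value of joint knob above 0.8 rad).
It fails at once if the lug is forced against the rod with more than 40 N (contact force between lug and rod above 40 N).
It fails at once if a bystander is moved by more than 20 mm (distance of any of block, bolt, oil, spare, fitting from where it was at the start of the episode above 0.02 m).
It also fails if it takes over 72 s, if anything falls off the work surface, if the arm or the gripper's body presses on something with over 40 N, if the wrist force passes 120 N, or if a joint passes its speed limit or range.

### The arm

A 6-joint arm with a two-finger parallel gripper is mounted at the origin on the work surface. World frame = base frame: x ahead of the robot, y to its left, z up, the work surface at z = 0. Lengths are in m, angles in rad, forces in N, time in s.
With the tool pointing down it reaches from about 0.275 to 0.875 m from the base axis. Payload 12.5 kg.
Tool frame: the origin (TCP) lies on the centre line of the jaws, within the pads' length; the fingertips stand r.finger_overhang ahead of it and the grasp point (between the pads) lies 3 mm ahead of it (r.finger_overhang is the distance from the TCP to the fingertips, in m); z points along the fingers, y is the direction in which the jaws open and shut (so a half turn about z gives the same grasp; the last joint's range is limited). The gripper opens to 85 mm and grips with 20 to 120 N. Pads are 22 mm wide; open, the fingers measure 114 mm over their backs; the gripper's body (76 mm by 85 mm) begins 54 mm behind the grasp point. The pads swing forward as they close: fully open they stand 13 mm farther back than shut.
Start: joints at [-1.271, 0.351, 1.652, -0, 1.139, -0.085], TCP at [0.206, -0.51, 0.222] pointing down, gripper open.
Joint ranges: [-2.75, 2.75], [-0.79, 2.1], [0.01, 2.65], [-1.57, 4.71], [0.07, 3.14], [-2.87, 2.87]. Speed limits (rad/s): [2.22, 2.22, 2.79, 3.14, 3.14, 3.14].

### API

Orientations are given as a unit quaternion [x, y, z, w].
In Python, from cell import r, optics gives the robot as it stands. The module is installed in compiled form; this text tells all that it offers. Calls block until the motion is done:
- r.move_to(position, orientation): joint-space move of the TCP to a pose.
- r.move_linear(position, rot=None, vel=0.15): straight line of the TCP; rot=None keeps the orientation; vel is the mean speed in m/s.
- r.set_joints(angles): joint-space move.
- r.set_gripper(opening, squeeze=None): opening from 0.0 (shut) to 1.0 (fully open); squeeze is the grip in N (None keeps the last); returns when the fingers have stopped.
- r.sleep(seconds).
- r.inverse_kinematics(position, orientation): joint angles nearest the present ones, or None.
- optics.get_image(name): name is "scene" or "top" or "wrist"; returns a dict with "pixels" (480x640x3 uint8, red, green, blue), "depth" (480x640 float32, m along the optical axis (not along the pixel's ray), 0 where there is no reading), "fx", "fy", "cx", "cy" (pixels), "D" ([k1, k2, p1, p2, k3] as OpenCV has them; the pictures are not rectified), "camera_from_world" (4x4, takes a point from world to camera coordinates); the wrist camera has in their place "mount" (4x4, takes a point from camera to tool coordinates, whose origin is the TCP and whose axes are the flange's). Camera axes: x right, y down, z forward; pixel columns grow to the right and rows downward; lengths in m; the calibration is good to about 2 mm. A picture is of the moment at which its call begins: read the wrist's pose just before it.
A pose or a line that the arm cannot do raises r.PlanningError and nothing moves.
- r.hand_in(): hands the job in, once; it reports no verdict.
Readings, each from a call of its own:
- r.current_t(): time.
- r.current_q(): joint angles.
- r.current_qvel(): joint speeds.
- r.current_effort(): joint torques, N m.
- r.current_tool_pos(): TCP position.
- r.current_ee_rot(): TCP orientation.
- r.current_contact_force(): force on the tool from outside, world axes, zero at the start.
- r.current_torque(): the same for the moment, N m.
- r.current_opening(): opening from 0.0 (shut) to 1.0 (fully open).
Only numpy, scipy, OpenCV 4.12 (cv2) and the standard library are available. Lean on these libraries where they do the work, as an engineer would, in place of code of your own. Each camera call takes 0.05 s, during which the arm holds its last target.

## Working session

There is one attempt and no reset: what is moved stays moved. The work goes in short steps, each a Python script; the robot and the scene stay as the last script left them, time stands still between calls to the robot, and variables do not carry over. Pictures are saved under pics/ and viewed, and the job is handed in when it is done.

```bash
mkdir -p pics; ls; python3 - <<'E'
from cell import r,optics
import cv2,numpy as np
for n in ["scene","top","wrist"]:
    im=optics.get_image(n); cv2.imwrite(f"pics/{n}0.png",im["pixels"][:,:,::-1]); np.savez(f"{n}0.npz",**im)
    print(n,im["fx"],im["fy"],im["cx"],im["cy"],im["D"]); print(im.get("camera_from_world",im.get("mount")))
print(r.current_t(),r.finger_overhang,r.current_ee_rot(),r.current_tool_pos())
E
```

```text
pics
scene 578.5767023079186 578.5767023079186 319.6738195459901 237.26825268976677 [-0.04201148  0.          0.          0.          0.        ]
[[-0.12874831  0.99159489 -0.01278431  0.09101201]
 [ 0.80467251  0.09692645 -0.58575371 -0.33664234]
 [-0.57959125 -0.08570198 -0.81038827  1.45693537]
 [ 0.          0.          0.          1.        ]]
top 605.2219913417479 605.2219913417479 310.9791957455518 241.61093902541464 [0.04620483 0.         0.         0.         0.        ]
[[-3.53343868e-02 -9.99375269e-01 -7.43672065e-04 -4.04861168e-03]
 [-9.77345475e-01  3.47108552e-02 -2.08784530e-01  5.04717086e-01]
 [ 2.08679909e-01 -6.65044879e-03 -9.77961383e-01  1.22363132e+00]
 [ 0.00000000e+00  0.00000000e+00  0.00000000e+00  1.00000000e+00]]
wrist 386.1259842786363 386.1259842786363 319.9725340045291 236.1288167658495 [-0.04851342  0.          0.          0.          0.        ]
[[ 3.50688234e-04 -9.65631885e-01 -2.59913332e-01  6.57039102e-02]
 [ 9.99999931e-01  3.71390283e-04 -3.05412905e-05 -9.11933915e-04]
 [ 1.26020930e-04 -2.59913304e-01  9.65631948e-01 -1.51168580e-01]
 [ 0.00000000e+00  0.00000000e+00  0.00000000e+00  1.00000000e+00]]
0.15 0.022 [ 9.81547658e-01  1.91217071e-01 -5.51609976e-05 -4.73642798e-04] [ 0.20639336 -0.50952133  0.22136074]
```

View pics/top0.png

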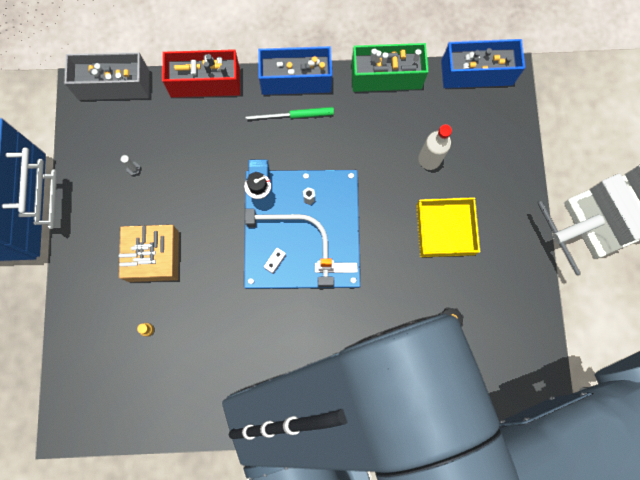

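View pics/scene0.png

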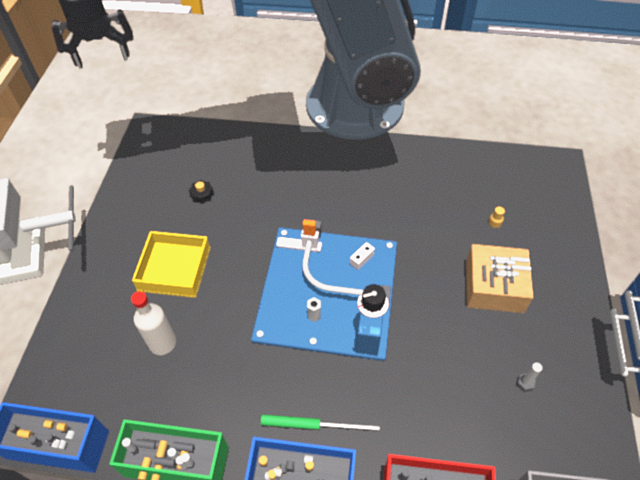

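Jig x points away from the robot and jig y to its left. The lug is near the start post, at top image (326,265). The nut is at (309,195), the knob at (257,184) and the tray at (449,228). Next I'll measure these.

```bash
cat > h.py <<'E'
import numpy as np,cv2
from scipy.spatial.transform import Rotation as R
def K(im): return np.array([[im["fx"],0,im["cx"]],[0,im["fy"],im["cy"]],[0,0,1]],float)
def cfw(im,pose=None):
    if "camera_from_world" in im: return np.array(im["camera_from_world"])
    return np.linalg.inv(pose@np.array(im["mount"]))
def pose_of(p,q):
    T=np.eye(4);T[:3,:3]=R.from_quat(q).as_matrix();T[:3,3]=p;return T
def rays(im,uv,C):
    n=cv2.undistortPoints(np.asarray(uv,float).reshape(-1,1,2),K(im),np.array(im["D"]))[:,0]
    d=np.c_[n,np.ones(len(n))]@C[:3,:3]   # R^T d
    return -C[:3,:3].T@C[:3,3],d
def at_z(im,uv,z,C):
    o,d=rays(im,uv,C); return o+d*((z-o[2])/d[:,2])[:,None]
def cloud(im,C):
    v,u=np.mgrid[0:480,0:640]; uv=np.c_[u.ravel(),v.ravel()]
    o,d=rays(im,uv,C); P=o+d*np.asarray(im["depth"]).reshape(-1,1)
    P[np.asarray(im["depth"]).ravel()==0]=np.nan
    return P.reshape(480,640,3)
def proj(im,P,C):
    return cv2.projectPoints(np.asarray(P,float).reshape(-1,1,3),cv2.Rodrigues(C[:3,:3])[0],C[:3,3],K(im),np.array(im["D"]))[0][:,0]
def hsv(im): return cv2.cvtColor(np.ascontiguousarray(im["pixels"]),cv2.COLOR_RGB2HSV)
E
python3 - <<'E'
from h import *
for n in ["top","scene"]:
    im=dict(np.load(f"{n}0.npz")); C=cfw(im); P=cloud(im,C); H=hsv(im)
    bl=(H[...,0]>98)&(H[...,0]<118)&(H[...,1]>120)&(abs(P[...,2]-.012)<.006)
    bl=cv2.morphologyEx(bl.astype(np.uint8),cv2.MORPH_OPEN,np.ones((3,3)))
    k,l,s,c=cv2.connectedComponentsWithStats(bl); i=1+np.argmax(s[1:,4])
    m=(l==i); p=at_z(im,np.argwhere(m)[:,::-1],.012,C)[:,:2]
    print(n,"plate",cv2.minAreaRect((p*1000).astype(np.float32)),"z",np.nanmedian(P[m][:,2]))
    ye=(H[...,0]>25)&(H[...,0]<34)&(H[...,1]>150); ye=cv2.morphologyEx(ye.astype(np.uint8),cv2.MORPH_OPEN,np.ones((5,5)))
    k,l,s,c=cv2.connectedComponentsWithStats(ye); i=1+np.argmax(s[1:,4]); q=P[l==i]
    w=q[(q[:,2]>.035)&(q[:,2]<.045)]
    print(" tray",np.nanmin(w,0),np.nanmax(w,0),(np.nanmin(w,0)+np.nanmax(w,0))/2)
    inpl=(P[...,0]>.3)&(P[...,0]<.75)&(abs(P[...,1])<.2)
    np.save(f"{n}P.npy",P)
    org=(H[...,0]>8)&(H[...,0]<20)&(H[...,1]>180)&inpl&(P[...,2]>.06); print(" tab",org.sum(),np.nanmean(P[org],0),np.nanmax(P[org],0), np.argwhere(org).mean(0)[::-1])
E
```

```text
top plate ((574.1474609375, -2.8633804321289062), (248.43246459960938, 206.53379821777344), 87.9635238647461) z 0.012694199077695423
 tray [ 0.4730114  -0.36427682  0.0351058 ] [ 0.5773412  -0.2577732   0.04499648] [ 0.5251763  -0.31102501  0.04005114]
 tab 25 [ 0.44899014 -0.04856328  0.08723849] [ 0.45084032 -0.04032385  0.10064585] [325.  264.2]
scene plate ((577.2981567382812, -5.387519836425781), (248.43418884277344, 215.06362915039062), 88.43097686767578) z 0.012029168875889784
 tray [ 0.50221402 -0.35627893  0.0352956 ] [ 0.5987507  -0.25999549  0.04472189] [ 0.55048236 -0.30813721  0.04000875]
 tab 113 [ 0.46366856 -0.05134228  0.08368079] [ 0.46693323 -0.04100295  0.09909924] [309.04424779 228.2300885 ]
```

```bash
python3 - <<'E'
import cv2
a=cv2.imread("pics/top0.png")[150:300,230:380]; b=cv2.imread("pics/scene0.png")[210:360,240:410]
cv2.imwrite("pics/c1.png",cv2.resize(a,None,fx=4,fy=4,interpolation=cv2.INTER_CUBIC));cv2.imwrite("pics/c2.png",cv2.resize(b,None,fx=4,fy=4,interpolation=cv2.INTER_CUBIC))
E
```

```text
(no output)
```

View pics/c1.png

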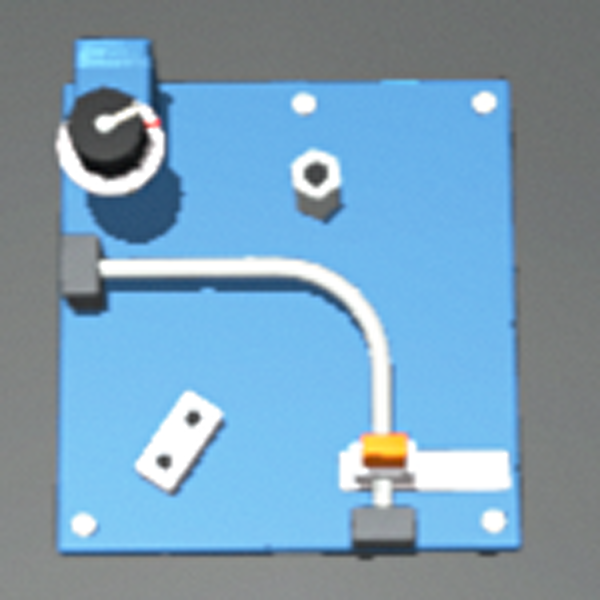

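View pics/c2.png

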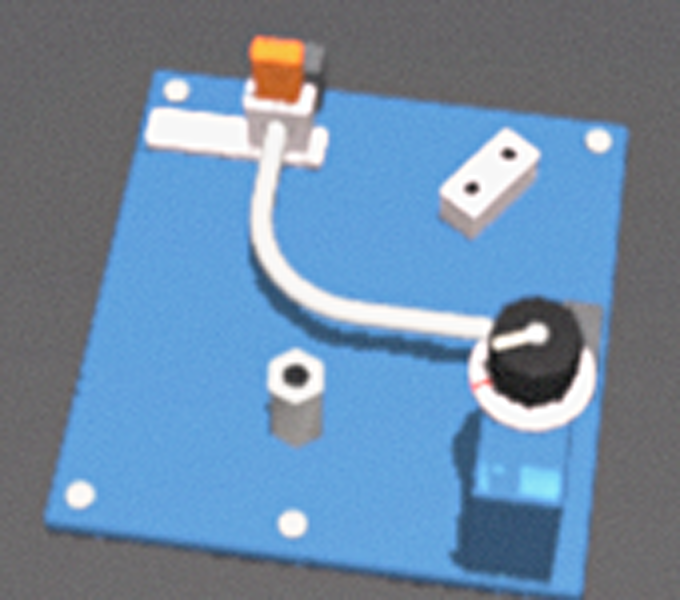

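```bash
cat > fit0.py <<'E'
from h import *
from scipy.optimize import least_squares
ims={n:dict(np.load(f"{n}0.npz")) for n in ["top","scene"]}
def t(u,v): return (230+u/4-.4,150+v/4-.4)
def s(u,v): return (240+u/4-.4,210+v/4-.4)
obs=[("top",t(508,80),(115,-75,12)),("top",t(520,547),(-150,-75,12)),("top",t(59,549),(-150,175,12)),
("top",t(381,400),None),
("scene",s(153,70),(-150,-75,12)),("scene",s(628,126),(-150,175,12)),("scene",s(46,520),(115,-75,12)),
("scene",s(585,592),(115,175,12))]
def w(p,J):
    c,sn=np.cos(p[2]),np.sin(p[2]); J=np.asarray(J)/1000
    return np.array([p[0]+c*J[0]-sn*J[1],p[1]+sn*J[0]+c*J[1],J[2]])
for sel in (["top"],["scene"],["top","scene"]):
    o=[x for x in obs if x[0] in sel and x[2]]
    f=lambda p:np.concatenate([proj(ims[n],w(p,J),cfw(ims[n]))[0]-uv for n,uv,J in o])
    q=least_squares(f,[.58,-.05,0]); print(sel,q.x,np.round(q.fun,1))
p=q.x
for n,uv,h in [("top",t(317,174),57),("scene",s(296,376),57),("top",t(386,437),96),("scene",s(278,42),96)]:
    X=at_z(ims[n],[uv],h/1000,cfw(ims[n]))[0]; d=X[:2]-p[:2]; c,sn=np.cos(p[2]),np.sin(p[2]); print(n,h,X,"jig",1000*np.array([c*d[0]+sn*d[1],-sn*d[0]+c*d[1]]))
for n,uvs in (("top",[(418,199),(477,198),(480,255),(421,257)]),("scene",[(151,233),(209,235),(202,274),(135,273)])):
    X=at_z(ims[n],uvs,.04,cfw(ims[n])); print(n,"tray",X.mean(0),X[:,:2].round(3).tolist())
E
python3 fit0.py
```

```text
['top'] [ 0.562938   -0.0530275  -0.02797803] [ 0.6 -0.9  0.4  0.2 -1.   0.6]
['scene'] [ 0.56547839 -0.05463728 -0.02105224] [ 0.1 -0.7  0.2 -1.1 -0.5  0.6  0.2  0.7]
['top', 'scene'] [ 0.56430147 -0.05399798 -0.02511921] [ 0.8 -1.5  1.  -0.6 -0.3  0.1  0.8 -1.2  0.9 -1.2 -0.3 -0.1  0.3  0.5]
top 57 [ 0.60968551 -0.02109163  0.057     ] jig [44.54322956 34.03586494]
scene 57 [ 0.6132895  -0.02261821  0.057     ] jig [48.18441909 32.60028316]
top 96 [ 0.45837738 -0.05097007  0.096     ] jig [-105.96673001    0.36651206]
scene 96 [ 0.45321051 -0.05236176  0.096     ] jig [-111.09701292   -1.15451345]
top tray [ 0.52862198 -0.31786494  0.04      ] [[0.593, -0.256], [0.591, -0.383], [0.465, -0.378], [0.466, -0.254]]
scene tray [ 0.52493909 -0.31465505  0.04      ] [[0.482, -0.376], [0.473, -0.256], [0.566, -0.248], [0.58, -0.379]]
```

```bash
cat >> h.py <<'E'
def down(psi): return (R.from_euler('z',psi)*R.from_euler('x',np.pi)).as_quat()
def snap(name):
    from cell import r,optics
    T=pose_of(r.current_tool_pos(),r.current_ee_rot()); im=optics.get_image("wrist")
    np.savez(name+".npz",T=T,**im); cv2.imwrite(f"pics/{name}.png",im["pixels"][:,:,::-1]); return im,cfw(im,T)
def load(name):
    im=dict(np.load(name+".npz")); return im,cfw(im,im.get("T"))
E
python3 - <<'E'
from h import *
from cell import r
for x,y,z,ps in [(.56,-.02,.25,[-3.17,-1.6,-.025,1.55,3.117]),(.45,-.05,.1,[-3.17,-1.6,-.025,1.55,3.117]),(.56,.1,.1,[-.025,3.117])]:
    for psi in ps:
        q=r.inverse_kinematics([x,y,z],down(psi)); print(x,y,psi,None if q is None else np.round(q,2))
r.move_to([.56,-.02,.25],down(-.025)); print(r.current_t())
snap("w1")
E
```

```text
0.56 -0.02 -3.17 [-0.12  0.34  1.59  0.    1.21 -1.66]
0.56 -0.02 -1.6 None
0.56 -0.02 -0.025 [-0.12  0.34  1.59 -0.    1.21  1.48]
0.56 -0.02 1.55 [-0.12  0.34  1.59 -0.    1.21 -0.1 ]
0.56 -0.02 3.117 [-0.12  0.34  1.59  0.    1.21 -1.66]
0.45 -0.05 -3.17 [-0.21  0.36  2.    0.    0.78 -1.76]
0.45 -0.05 -1.6 None
0.45 -0.05 -0.025 [-0.21  0.36  2.   -0.    0.78  1.38]
0.45 -0.05 1.55 [-0.21  0.36  2.   -0.    0.78 -0.19]
0.45 -0.05 3.117 [-0.21  0.36  2.    0.    0.78 -1.76]
0.56 0.1 -0.025 [ 0.09  0.54  1.7  -0.    0.9   1.69]
0.56 0.1 3.117 [ 0.09  0.54  1.7   0.    0.9  -1.45]
2.3167
```

View pics/w1.png

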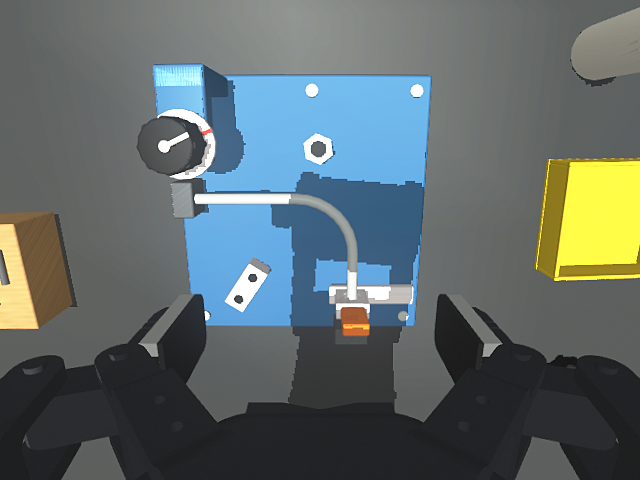

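```bash
python3 - <<'E'
import cv2
a=cv2.imread("pics/w1.png")
cv2.imwrite("pics/c3.png",cv2.resize(a[60:340,140:440],None,fx=2.6,fy=2.1,interpolation=cv2.INTER_CUBIC))
cv2.imwrite("pics/c4.png",cv2.resize(a[50:210,120:240],None,fx=5,fy=3.7,interpolation=cv2.INTER_CUBIC)[:600])
E
cat > fitw.py <<'E'
from h import *
from scipy.optimize import least_squares
im,C=load("w1"); H=hsv(im); rgb=im["pixels"].astype(int)
blue=((H[...,0]>95)&(H[...,0]<120)&(H[...,1]>110)).astype(float)
bb=rgb[...,2]-rgb[...,0]
# sub-pixel edges: scan lines, half-level crossings of B-R
def cross(a,rev=False):
    m=a>35
    return m
E2=[]
for v in list(range(95,175))+list(range(190,275)):   # right edge x: last blue pixel
    u=np.where(bb[v,380:460]>30)[0]
    if len(u): E2.append(("R",380+u.max()+.5,v))
for u in range(250,425):
    v=np.where(bb[50:110,u]>30)[0]
    if len(v): E2.append(("T",u,50+v.min()-.5))
for u in list(range(215,285))+list(range(375,400)):
    v=np.where(bb[300:345,u]>30)[0]
    if len(v): E2.append(("B",u,300+v.max()+.5))
for v in range(225,290):
    u=np.where(bb[v,170:220]>30)[0]
    if len(u): E2.append(("L",170+u.min()-.5,v))
uv=np.array([(e[1],e[2]) for e in E2]); k=np.array([e[0] for e in E2])
cam=-C[:3,:3].T@C[:3,3]; print("cam",cam)
X=at_z(im,uv,.012,C)
# bottom/left edges may be plate's lower edge if camera beyond; camera is over the plate interior => top edges silhouette? lower edges hidden only if cam inside
def res(p):
    c,s=np.cos(p[2]),np.sin(p[2]); d=X[:,:2]-p[:2]; j=np.c_[c*d[:,0]+s*d[:,1],-s*d[:,0]+c*d[:,1]]
    return np.where(k=="R",j[:,1]+.075,np.where(k=="L",j[:,1]-.175,np.where(k=="T",j[:,0]-.115,j[:,0]+.150)))
q=least_squares(res,[.564,-.054,-.025],loss="soft_l1",f_scale=.001)
print(q.x); rr=res(q.x)
for a in "RTBL": print(a,(k==a).sum(),np.median(rr[k==a])*1000,rr[k==a].std()*1000)
E
python3 fitw.py
```

```text
cam [ 0.62530988 -0.02155505  0.40112283]
[ 0.56379547 -0.05104924 -0.02870257]
R 165 0.39947393183581426 0.30137231769182876
T 175 -0.6635149542296714 0.34757260038154264
B 95 1.8976276273526549 0.6223817982240454
L 65 -1.8409232500552764 0.3150284317897681
```

View pics/c3.png

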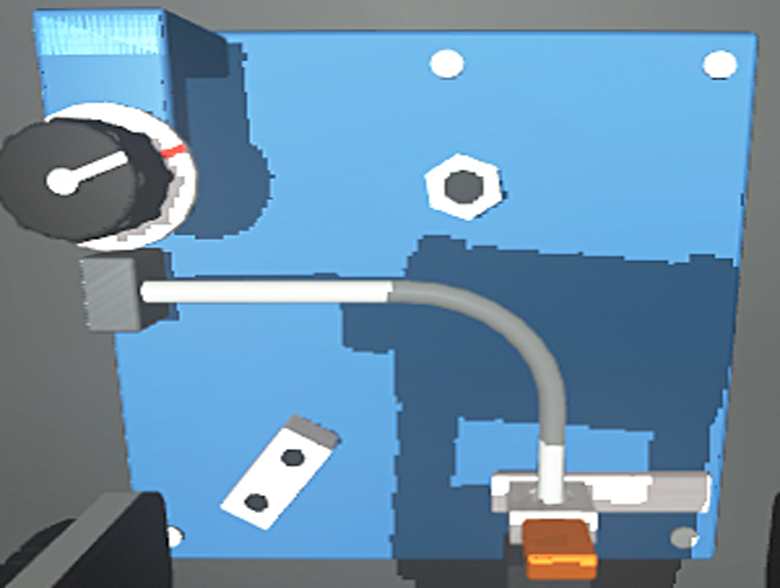

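View pics/c4.png

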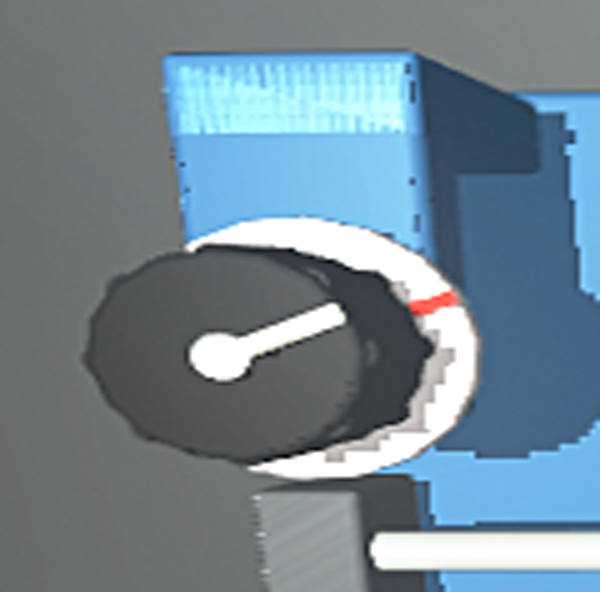

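```bash
cat >> fitw.py <<'E'
print("--- with dz, rod")
V=cv2.cvtColor(im["pixels"],cv2.COLOR_RGB2HSV)
sat=H[...,1]
rod=[]
for u in range(205,285,4):
    col=sat[185:212,u]; v=np.where(col<60)[0]
    if len(v): rod.append(("r2",u,185+v.mean(),len(v)))
for v in range(225,285,4):
    row=sat[v,335:370]; u=np.where(row<60)[0]
    if len(u): rod.append(("r1",335+u.mean(),v,len(u)))
print(rod[::5])
ruv=np.array([(a[1],a[2]) for a in rod]); rk=np.array([a[0] for a in rod])
ok=np.array([a[3] for a in rod])>7
def toj(p,X):
    c,s=np.cos(p[2]),np.sin(p[2]); d=X[:,:2]-p[:2]; return np.c_[c*d[:,0]+s*d[:,1],-s*d[:,0]+c*d[:,1]]
def full(p):
    j=toj(p,at_z(im,uv,.012-p[3],C))
    e=np.where(k=="R",j[:,1]+.075,np.where(k=="L",j[:,1]-.175,np.where(k=="T",j[:,0]-.115,j[:,0]+.150)))
    w=np.array([1/np.sqrt((k==a).sum()) for a in k])
    j=toj(p,at_z(im,ruv,.04-p[3],C)); e2=np.where(rk=="r2",j[:,0],j[:,1])
    # leg1 only for x<-55
    g=ok&((rk=="r2")|(j[:,0]<-.058))
    w2=np.array([1/np.sqrt((rk==a).sum()) for a in rk])
    return np.r_[e*w,e2*w2*g*1.5]
for fixdz in (True,False):
    q=least_squares(lambda p: full(np.r_[p[:3],0 if fixdz else p[3]]),[.564,-.054,-.025,0]); p=q.x; print(p)
    pf=np.r_[p[:3],0 if fixdz else p[3]]; j=toj(pf,at_z(im,uv,.012-pf[3],C))
    for a,ax,val in (("R",1,-75),("T",0,115),("B",0,-150),("L",1,175)): print(a,np.median(j[k==a,ax])*1000-val)
    j=toj(pf,at_z(im,ruv,.04-pf[3],C)); print("r2 x",np.median(j[rk=="r2",0])*1000,"r1",np.round(j[rk=="r1"]*1000,1).tolist())
    for nm,pt,h in (("nut",(318.2,149.2),57),("knob",(164,146),130)):
        X=at_z(im,[pt],h/1000-pf[3],C); print(nm,X,toj(pf,X)*1000)
E
python3 fitw.py
```

```text
cam [ 0.62530988 -0.02155505  0.40112283]
[ 0.56379547 -0.05104924 -0.02870257]
R 165 0.39947393183581426 0.30137231769182876
T 175 -0.6635149542296714 0.34757260038154264
B 95 1.8976276273526549 0.6223817982240454
L 65 -1.8409232500552764 0.3150284317897681
--- with dz, rod
[('r2', 205, np.float64(198.5), 10), ('r2', 225, np.float64(198.0), 11), ('r2', 245, np.float64(198.5), 10), ('r2', 265, np.float64(198.0), 11), ('r1', np.float64(343.5), 225, 12), ('r1', np.float64(351.5), 245, 10), ('r1', np.float64(352.0), 265, 9)]
[ 0.56445325 -0.05162107 -0.02555583  0.        ]
R 0.9230835427757853
T -1.3838251403394821
B 1.628936409227265
L -1.0627084675403466
r2 x 0.07870256350622631 r1 [[-26.1, 9.1], [-30.1, 6.1], [-34.1, 4.6], [-38.1, 3.1], [-42.1, 1.5], [-46.2, 0.9], [-50.2, 0.4], [-54.3, 0.3], [-58.5, 0.2], [-62.6, -0.4], [-66.8, -0.0], [-71.0, 0.4], [-75.2, 0.3], [-79.4, 0.2], [-83.7, 0.1]]
nut [[ 0.61118357 -0.01956585  0.057     ]] [[45.89594898 33.23885369]]
knob [[0.61953132 0.08650964 0.13      ]] [[ 51.53042733 139.49302036]]
[ 0.56378062 -0.05162963 -0.02619809  0.00342776]
R 0.02364591107257752
T -0.22845451881239853
B 0.3815994466528707
L 0.17525497275264001
r2 x 0.13356354550381144 r1 [[-26.3, 8.9], [-30.3, 5.9], [-34.3, 4.3], [-38.3, 2.8], [-42.4, 1.2], [-46.5, 0.6], [-50.6, 0.1], [-54.7, -0.0], [-58.9, -0.1], [-63.1, -0.7], [-67.3, -0.3], [-71.5, 0.1], [-75.8, -0.0], [-80.1, -0.1], [-84.4, -0.2]]
nut [[ 0.61104286 -0.01954603  0.05357224]] [[46.40558622 33.31062541]]
knob [[0.61945827 0.08787589 0.12657224]] [[ 52.00418052 140.91612984]]
```

```bash
python3 - <<'E'
from h import *
from cell import r
q=down(-.026)
r.move_to([.611,-.0195,.12],q)
r.move_linear([.611,-.0195,.046],vel=.12)
print(r.current_contact_force())
r.set_gripper(0.0,40); print("op",r.current_opening(),r.current_contact_force(),r.current_t())
r.move_linear([.611,-.0195,.13],vel=.2); print("op",r.current_opening(),r.current_contact_force())
snap("w2")
E
```

```text
[-0.50983801 -0.25825224  0.41130453]
op 0.0038485459100225682 [-2.89603855 -8.59694061 25.64437837] 4.65
op -0.0013068763483261676 [ 0.0097569  -0.56522088 -0.90838516]
```

View pics/w2.png

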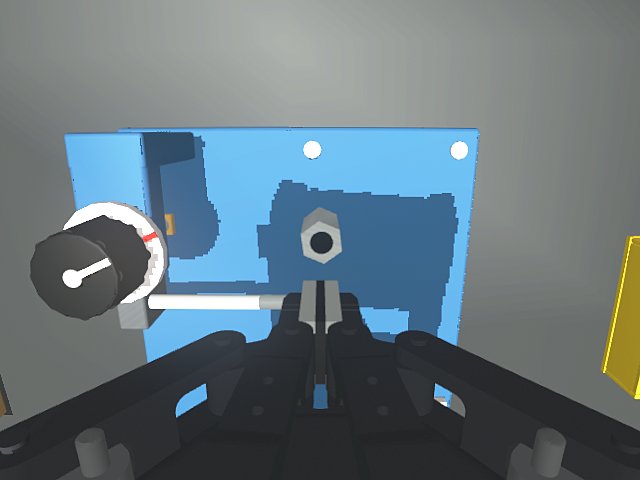

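The grasp missed: the jaws closed empty, and the nut is still standing at (321,242), beyond the pads in +x. I'll measure it again from here.

```bash
python3 - <<'E'
from h import *
im,C=load("w2"); T=im["T"]; print(T[:3,3], R.from_matrix(T[:3,:3]).as_euler('xyz'))
print("nut top",at_z(im,[(321,242)],.057,C),"knob top",at_z(im,[(72,278)],.130,C))
print("tips px",proj(im,[T[:3,3]+[0,0,-.022],T[:3,3]],C))
P=cloud(im,C); print(P[250,321],P[252,308],P[215,320],P[225,337])
im1,C1=load("w1");P1=cloud(im1,C1);print("w1 nut",P1[140:160:4,308:330:5].round(3)[...,:].tolist()); print(P1[146,160],P1[100,300])
E
```

```text
[ 0.61049057 -0.01946571  0.12893039] [-3.14153032e+00  1.02703109e-03 -2.60531602e-02]
nut top [[ 0.61204451 -0.01926604  0.057     ]] knob top [[0.61974208 0.08634301 0.13      ]]
tips px [[321.724196   273.95717856]
 [321.92958015 292.45404482]]
[ 0.60705372 -0.01914098  0.05711695] [ 0.60521558 -0.01114793  0.05465354] [ 0.62411956 -0.01896782  0.03583212] [ 0.61950361 -0.02947595  0.04539334]
w1 nut [[[0.619, -0.011, 0.055], [0.619, -0.015, 0.057], [0.619, -0.02, 0.057], [0.619, -0.024, 0.056], [0.619, -0.028, 0.057]], [[0.616, -0.011, 0.057], [0.616, -0.015, 0.057], [0.616, -0.02, 0.058], [0.615, -0.024, 0.056], [0.615, -0.028, 0.055]], [[0.612, -0.011, 0.055], [0.612, -0.015, 0.056], [0.612, -0.019, 0.056], [0.612, -0.024, 0.057], [0.612, -0.028, 0.058]], [[0.609, -0.011, 0.057], [0.609, -0.015, 0.056], [0.609, -0.019, 0.057], [0.609, -0.024, 0.055], [0.609, -0.028, 0.057]], [[0.606, -0.01, 0.056], [0.605, -0.015, 0.055], [0.605, -0.019, 0.054], [0.605, -0.024, 0.056], [0.605, -0.028, 0.055]]]
[0.61963157 0.08926787 0.13012404] [ 0.65605867 -0.0031237   0.0127289 ]
```

```bash
python3 - <<'E'
from h import *
from cell import r
r.set_gripper(1.0); print(r.current_t(),r.current_opening())
r.move_linear([.6125,-.0193,.046],vel=.2); print(r.current_tool_pos(),r.current_contact_force(),r.current_t())
snap("w3")
r.set_gripper(0.5,40); print(r.current_opening(),r.current_contact_force(),r.current_t())
snap("w4")
E
```

```text
6.05 0.9979165216995135
[ 0.61301876 -0.01934993  0.04678233] [-0.56779027 -0.41701752 -0.56142522] 6.6167
0.5013285980388156 [ 0.46363936  0.95817481 -0.69940229] 7.1583
```

View pics/w3.png

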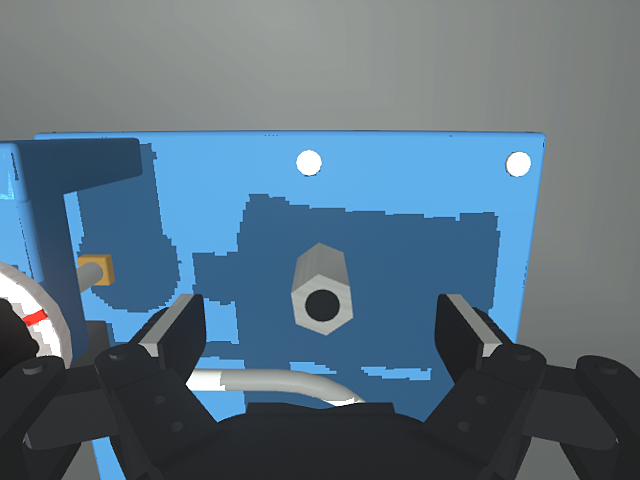

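View pics/w4.png

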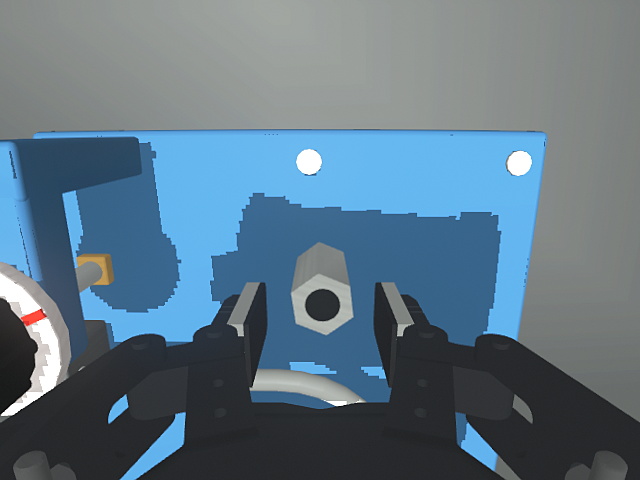

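```bash
python3 - <<'E'
from h import *
im,C=load("w4"); T=im["T"]
for x in (-.011,0,.011):
  for z in (-.02,0,.022):
    print(x,z,[np.round(proj(im,(T@np.array([x,y,z,1]))[:3],C)[0]).tolist() for y in (-.021,.021)])
print(T.round(4))
for n in ["w3","w4"]:
    im,C=load(n); print(at_z(im,[(322,304)],.057,C)); P=cloud(im,C); print(P[300,310],P[304,346],P[330,262],P[330,232],P[290,258])
E
```

```text
-0.011 -0.02 [[267.0, 340.0], [377.0, 340.0]]
-0.011 0 [[273.0, 316.0], [371.0, 316.0]]
-0.011 0.022 [[278.0, 295.0], [365.0, 295.0]]
0 -0.02 [[266.0, 314.0], [378.0, 314.0]]
0 0 [[272.0, 292.0], [372.0, 292.0]]
0 0.022 [[278.0, 274.0], [366.0, 274.0]]
0.011 -0.02 [[265.0, 286.0], [380.0, 286.0]]
0.011 0 [[271.0, 268.0], [373.0, 268.0]]
0.011 0.022 [[277.0, 252.0], [366.0, 252.0]]
[[ 9.997e-01 -2.600e-02  2.000e-04  6.126e-01]
 [-2.600e-02 -9.997e-01 -0.000e+00 -1.930e-02]
 [ 2.000e-04  0.000e+00 -1.000e+00  4.620e-02]
 [ 0.000e+00  0.000e+00  0.000e+00  1.000e+00]]
[[ 0.61246831 -0.01931743  0.057     ]]
[ 0.61408936 -0.01458595  0.0565011 ] [ 0.6121166  -0.02886856  0.05678193] [0.57649809 0.0136734  0.01096889] [0.57705448 0.02980061 0.01138333] [0.59927348 0.01441912 0.00980099]
[[ 0.61229633 -0.01927286  0.057     ]]
[ 0.61413183 -0.0145816   0.0569903 ] [ 0.61107747 -0.02889526  0.05493197] [0.60854845 0.00289009 0.07009992] [0.62498218 0.00593199 0.09994955] [0.62348146 0.00364515 0.06794637]
```

```bash
python3 - <<'E'
from h import *
for n in ["w1","w2","w3","w4"]:
    im,C=load(n); T=im["T"]; P=cloud(im,C); D=np.asarray(im["depth"])
    # all points in tool frame near jaws
    Q=(P.reshape(-1,3)-T[:3,3])@T[:3,:3]; g=(abs(Q[:,0])<.02)&(abs(Q[:,1])<.06)&(Q[:,2]<.03)&np.isfinite(Q[:,0])&(Q[:,2]>-.2)
    g2=g&(np.abs(Q[:,1])>.013 if n in("w3","w4") else True)
    q=Q[g2]; print(n,T[2,3],len(q),"max tool z",np.percentile(q[:,2],[50,95,99,100]),"x",q[:,0].min(),q[:,0].max())
    i=np.argsort(-q[:,2])[:8]; print(q[i].round(4).tolist())
    print("depth range",np.nanmin(D[D>0]),D.max())
E
```

```text
w1 0.24995973986423461 53538 max tool z [-0.08915166 -0.03858014 -0.02706392 -0.0201839 ] x -0.013037980665197903 0.019999543277383555
[[-0.0046, 0.0426, -0.0202], [0.0051, -0.044, -0.0208], [-0.0033, -0.0438, -0.0211], [-0.0003, 0.0423, -0.0213], [0.0057, -0.0441, -0.0214], [0.0061, -0.0437, -0.0214], [0.0058, 0.0421, -0.0215], [-0.0006, 0.0422, -0.0216]]
depth range 0.05079962 0.50871974
w2 0.1289303862846964 74838 max tool z [-0.08696988 -0.05198468 -0.02410767 -0.01199599] x -0.012795674187534066 0.019999160356753767
[[0.01, 0.0015, -0.012], [0.01, -0.0066, -0.0122], [0.0101, 0.0034, -0.0124], [0.0103, -0.0031, -0.0129], [0.0103, -0.0058, -0.0129], [0.0104, -0.0, -0.013], [0.0104, 0.0026, -0.0131], [0.0104, 0.0022, -0.0131]]
depth range 0.050638355 0.34039643
w3 0.04678232966233904 41984 max tool z [-0.08650301 -0.03585295 -0.02625683 -0.02049506] x -0.013295804862526923 0.019999130369955313
[[0.0049, -0.0441, -0.0205], [-0.0048, 0.0425, -0.0206], [0.001, -0.0439, -0.0208], [-0.0033, -0.0438, -0.0211], [-0.0033, 0.0422, -0.0212], [-0.0, -0.0439, -0.0212], [0.0005, -0.0438, -0.0213], [-0.0003, 0.0422, -0.0214]]
depth range 0.05068736 0.25191364
w4 0.046168581954356046 60271 max tool z [-0.0820751  -0.03716122 -0.01970039 -0.00961069] x -0.013434743005473853 0.019998863302908277
[[-0.0048, 0.0205, -0.0096], [0.0057, -0.0221, -0.0099], [-0.0059, -0.0221, -0.01], [-0.0044, -0.022, -0.0104], [-0.0049, 0.0204, -0.0104], [0.0034, -0.0221, -0.0105], [-0.0052, 0.0204, -0.0105], [0.0055, -0.022, -0.0105]]
depth range 0.050593488 0.25054982
```

The wrist depth shows the real fingertips at tool z ≈ -12 mm (shut), where +22 mm was expected. The first press agrees: 25 N up with TCP at 0.046 means the closed tips stood on the nut's top at 0.057. So the fingers end about 34 mm short of the stated TCP, and I'll command 34 mm lower throughout.

```bash
python3 - <<'E'
from h import *
from cell import r
r.move_linear([.6125,-.0193,.014],vel=.15); print(r.current_tool_pos(),r.current_contact_force())
r.set_gripper(0.0,40); print(r.current_opening(),r.current_contact_force(),r.current_t())
r.move_linear([.6125,-.0193,.09],vel=.2); print(r.current_opening(),r.current_contact_force(),r.current_t())
snap("w5")
E
```

```text
[ 0.61216319 -0.01926472  0.01367707] [ 0.7443937  -0.41899885  0.56627971]
0.30160071566497054 [-0.16010819 -0.03555938  4.7808658 ] 7.8583
0.3005973911988362 [ 0.61613423  0.53045202 -0.36690415] 8.3917
```

View pics/w5.png

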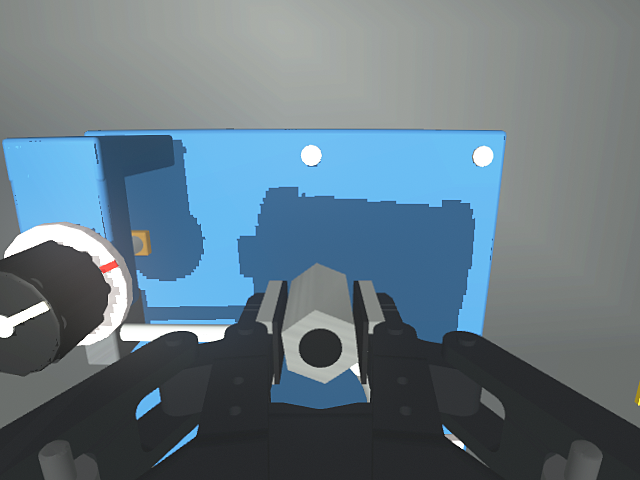

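```bash
python3 - <<'E'
from h import *
from cell import r
r.move_linear([.527,-.316,.09],vel=.35)
snap("w6a")
r.move_linear([.527,-.316,.012],vel=.2); print(r.current_contact_force())
r.set_gripper(0.5); r.sleep(.1)
r.move_linear([.527,-.316,.11],vel=.3); print(r.current_t())
snap("w6")
r.move_to([.50,-.045,.17],down(1.545)); r.set_gripper(.8);print(r.current_t(),r.current_q())
snap("w7")
E
```

```text
[ 0.03644788  0.00122426 -0.13135886]
10.95
12.45 [-1.83208550e-01  3.28895471e-01  1.82667598e+00 -1.84933300e-05
  9.86189742e-01 -1.56489649e-01]
```

View pics/w6.png

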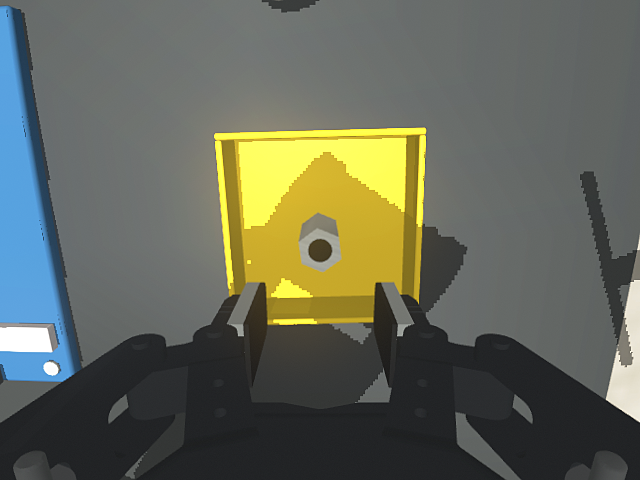

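View pics/w7.png

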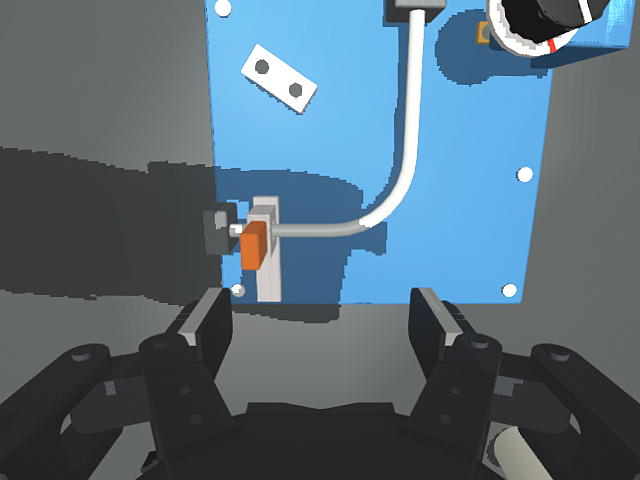

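The nut stands inside the tray at (320,245). The lug tab is visible at (253,245), with rod leg 1 along row 230. I'll measure both from this second yaw as a cross-check.

```bash
python3 - <<'E'
from h import *
im,C=load("w7"); H=hsv(im); P=cloud(im,C)
p=(.5640,-.0516,-.026)
def toj(X):
    c,s=np.cos(p[2]),np.sin(p[2]); d=X[:,:2]-p[:2]; return 1000*np.c_[c*d[:,0]+s*d[:,1],-s*d[:,0]+c*d[:,1]]
o=(H[...,0]>5)&(H[...,0]<20)&(H[...,1]>150); o[:190]=0;o[300:]=0
uv=np.argwhere(o)[:,::-1]; print(uv.min(0),uv.max(0))
z=P[o][:,2]; print(np.percentile(z,[5,50,95]))
t=o.copy(); t[o]=z>.09; X=P[t]; print(len(X)); print("tab top by depth",toj(X).min(0),toj(X).max(0),X[:,2].mean())
print("tab median jig x of all", np.median(toj(P[o])[:,0]))
S=H[...,1]
for u in (285,300,320,335):
    v=np.where(S[215:245,u]<70)[0]; print("leg1",u,215+v.min(),215+v.max(),toj(at_z(im,[(u,215+(v.min()+v.max())/2)],.04,C)))
for v in (40,80,120,150):
    u=np.where(S[v,395:430]<70)[0]; print("leg2",v,395+u.min(),395+u.max(),toj(at_z(im,[(395+(u.min()+u.max())/2,v)],.04,C)))
print("bolt corner edges bottom", toj(at_z(im,[(300,303),(400,303),(213,100)],.012,C)))
im2=cv2.resize(im["pixels"][185:310,195:350,::-1],None,fx=4,fy=4,interpolation=cv2.INTER_CUBIC); cv2.imwrite("pics/c7.png",im2)
E
```

```text
[240 221] [266 269]
[nan nan nan]
736
tab top by depth [-113.5688391  -11.2811417] [-101.54518031   12.02922932] 0.09462540495220553
tab median jig x of all nan
leg1 285 224 236 [[-90.67759188   0.23290312]]
leg1 300 224 236 [[-79.41059306   0.22664335]]
leg1 320 224 236 [[-64.39682547   0.21938396]]
leg1 335 224 236 [[-53.13677827   0.21475027]]
leg2 40 408 423 [[-1.20360065e-01  1.32041952e+02]]
leg2 80 406 420 [[ -0.50579781 106.44829476]]
leg2 120 405 418 [[-0.13247598 79.86088339]]
leg2 150 403 416 [[-0.42475805 59.16382544]]
bolt corner edges bottom [[ -81.82848909  -72.39622057]
 [   5.41398833  -72.56636676]
 [-146.08803477   95.64179412]]
```

View pics/c7.png

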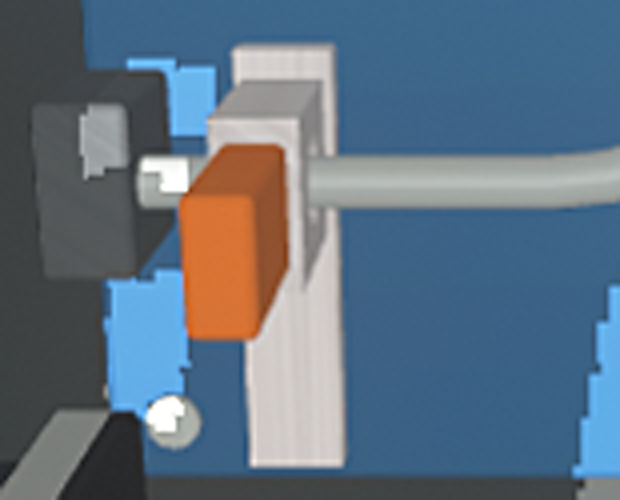

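Both yaws agree to within about 0.4 mm. The tab is centred at jig (-107.5, 0.4), square to the rod. Next I'll grip it and slide along leg 1.

```bash
cat >> h.py <<'E'
JP=(.5638,-.0514,-.026)
def jw(x,y,z):
    c,s=np.cos(JP[2]),np.sin(JP[2]); return [JP[0]+(c*x-s*y)/1000,JP[1]+(s*x+c*y)/1000,z]
def on_rod(s,z):   # s mm from x=-107.5
    L=52.5; A=55*np.pi/2
    if s<L: x,y,a=-107.5+s,0,0
    elif s<L+A: a=(s-L)/55; x,y=-55+55*np.sin(a),55-55*np.cos(a)
    else: x,y,a=0,55+s-L-A,np.pi/2
    return jw(x,y,z),down(JP[2]+np.pi/2+a),(x,y)
E
python3 - <<'E'
from h import *
from cell import r
Z=.054
p,q,_=on_rod(0,.13); 
r.move_to(p,q); r.set_gripper(.5,25)
p,q,_=on_rod(0,Z); r.move_linear(p,vel=.15); f0=r.current_contact_force(); print(f0)
r.set_gripper(0.,25); print(r.current_opening(),r.current_contact_force()-f0,r.current_t(),r.current_tool_pos()-p)
for s in (10,30,50):
    p,q,j=on_rod(s,Z); r.move_linear(p,q,vel=.05); print(s,np.round(r.current_contact_force()-f0,1),np.round(r.current_torque(),2))
print(r.current_t()); snap("w8")
E
```

```text
[-0.55924694 -0.63966097 -0.46936859]
0.13658823372961165 [-0.94329568  1.88398859  8.04931168] 14.25 [ 4.68871880e-04 -9.24492999e-05  7.73694562e-04]
10 [2.  1.4 5.5] [ 0.07 -0.3   0.04]
30 [-0.7  2.6  7.6] [ 0.37  0.27 -0.09]
50 [0.2 2.3 7.4] [0.32 0.22 0.07]
15.7
```

View pics/w8.png

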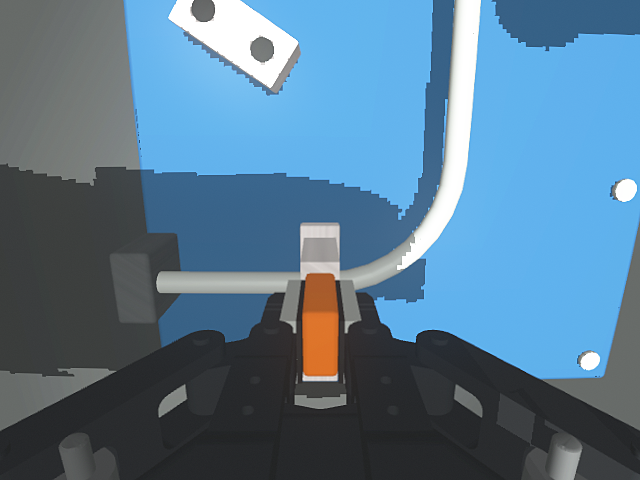

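```bash
python3 - <<'E'
from h import *
from cell import r
f0=np.array([-.56,-.64,-.47])
Z=.054
for dz in (.0005,.001):
    p,q,j=on_rod(50,Z+dz); r.move_linear(p,q,vel=.02); F=r.current_contact_force()-f0; print(dz,np.round(F,1))
    if F[2]<3: break
Z+=dz
for s in (52.5,60,68,76,84,92):
    p,q,j=on_rod(s,Z); r.move_linear(p,q,vel=.03); F=r.current_contact_force()-f0; print(s,np.round(j),np.round(F,1),np.round(r.current_torque(),2))
    if np.linalg.norm(F)>12: print("STOP");break
print(r.current_t(),Z)
E
```

```text
0.0005 [0.3 1.3 2. ]
52.5 [-55.   0.] [-0.1  1.3  4.6] [ 0.    0.22 -0.04]
60 [-48.   1.] [1.7 0.8 3.2] [ 0.04 -0.24 -0.03]
68 [-40.   2.] [0.5 0.4 4.6] [ 0.12 -0.09 -0.  ]
76 [-32.   5.] [1.4 0.6 3.6] [ 0.12 -0.02  0.03]
84 [-25.   9.] [1.3 0.8 4.8] [ 0.06 -0.05  0.  ]
92 [-19.  14.] [1.1 0.8 5.2] [ 0.08 -0.02  0.03]
18.3167 0.0545
```

Forces stay around 5 N, so I'll carry on round the bend and up leg 2.

```bash
python3 - <<'E'
from h import *
from cell import r
f0=np.array([-.56,-.64,-.47]); Z=.0545
ok=True
for s in (100,108,116,124,132,138.9,155,180,205,217):
    p,q,j=on_rod(s,Z); r.move_linear(p,q,vel=.03 if s<139 else .06); F=r.current_contact_force()-f0; print(s,np.round(j),np.round(F,1),np.round(r.current_torque(),2))
    if np.linalg.norm(F)>14: print("STOP");ok=False;break
if ok:
  for y in np.arange(136,141.6,.5):
    p,q,j=on_rod(138.9+y-55,Z); r.move_linear(p,q,vel=.02); F=r.current_contact_force()-f0; print(y,np.round(F,1))
    if F[1]<-5: break
print(r.current_t(),r.current_q().round(2)); snap("w9")
E
```

```text
100 [-13.  19.] [0.6 1.3 4.1] [ 0.1  -0.01  0.03]
108 [-8. 26.] [0.6 0.1 5.3] [ 0.08 -0.01  0.03]
116 [-5. 33.] [0.5 0.6 5.2] [0.12 0.02 0.04]
124 [-2. 40.] [0.2 0.7 5.4] [ 0.07 -0.02  0.05]
132 [-0. 48.] [0.9 1.  5.2] [ 0.12  0.   -0.02]
138.9 [ 0. 55.] [0.9 0.6 5. ] [0.08 0.05 0.02]
155 [ 0. 71.] [0.8 2.6 5.9] [ 0.57 -0.06  0.01]
180 [ 0. 96.] [1.3 2.4 6. ] [ 0.43 -0.06 -0.03]
205 [  0. 121.] [1.6 2.7 5.2] [ 0.45 -0.03  0.02]
217 [  0. 133.] [1.1 2.8 5.8] [ 0.6  -0.   -0.02]
136.0 [0.9 0.4 5.6]
136.5 [ 1.1 -2.2  5.9]
137.0 [ 1.5 -2.5  5.3]
137.5 [ 1.8 -2.2  6.3]
138.0 [ 1.7 -2.3  7.2]
138.5 [ 1.  -2.   7.4]
139.0 [ 1.3 -2.7  6.4]
139.5 [ 0.7 -3.9  5.8]
140.0 [ 0.5 -6.5  8. ]
24.975 [ 0.07  0.61  1.71 -0.    0.82 -1.47]
```

View pics/w9.png

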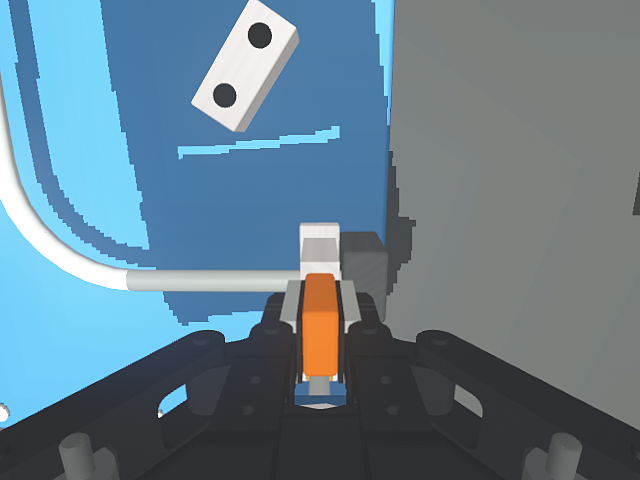

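The lug touched the stop at y=140.0, where the force rose to -6.5 N. I'll release it, check it stays put, and then move to above the knob.

```bash
python3 - <<'E'
from h import *
from cell import r
r.set_gripper(.4); 
p=r.current_tool_pos(); r.move_linear([p[0],p[1],.14],vel=.15)
snap("w10"); print(r.current_t())
k=jw(52,139.8,.15)
psi=4.4
q=r.inverse_kinematics(k,down(psi)); print(np.round(q,3))
r.set_gripper(.9)
r.set_joints(q); print(r.current_t(),r.current_tool_pos()-k); snap("w11")
E
```

```text
26.1417
[ 0.065  0.562  1.511  0.     1.068 -2.764]
27.8167 [-1.31930013e-04  1.15455982e-05 -5.42794180e-05]
```

View pics/w10.png

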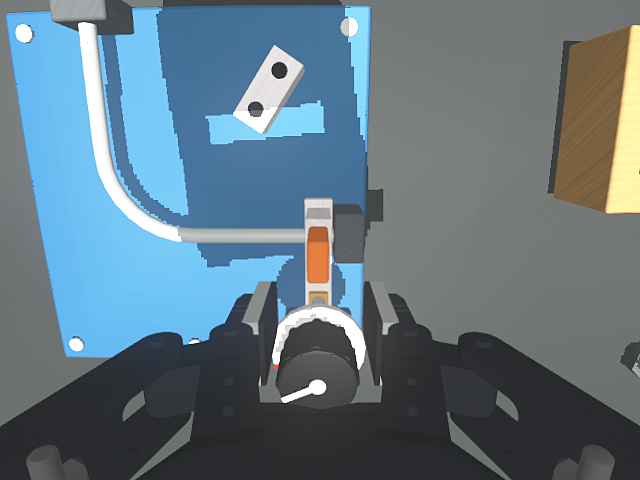

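View pics/w11.png

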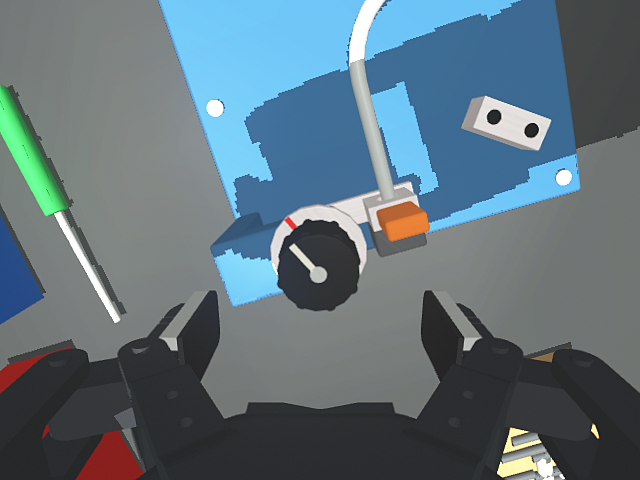

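The lug stands square against the stop post in w10. In w11 the red collar mark (290,223) and the white knob mark (292,247) are both in view. I'll check the knob centre, then descend and grip.

```bash
cat >> h.py <<'E'
def redang(im,T,C):
    H=hsv(im); m=(((H[...,0]<6)|(H[...,0]>174))&(H[...,1]>150)&(H[...,2]>100))
    uv=np.argwhere(m)[:,::-1]
    if not len(uv): return None,0,None
    X=at_z(im,uv,.098,C); Q=(X-T[:3,3])@T[:3,:3]; rr=np.hypot(Q[:,0],Q[:,1]); g=(rr>.017)&(rr<.031)
    if g.sum()<3: return None,0,None
    # angle in tool frame measured positive = clockwise from above (tool z down)
    return np.arctan2(Q[g,1].mean(),Q[g,0].mean()),int(g.sum()),uv[g].mean(0)
E
python3 - <<'E'
from h import *
from cell import r
im,C=load("w11"); T=im["T"]; X=at_z(im,[(318,274)],.130,C)[0]; print("hub",X, "target",jw(52,139.8,0), redang(im,T,C))
im,C=load("w1"); 
p=r.current_tool_pos()
k=jw(52,139.8,.15)
r.move_linear([k[0],k[1],.0925],vel=.15); f0=r.current_contact_force(); t0=r.current_torque(); print(r.current_opening(),f0,t0)
im,C=snap("w12"); print(redang(im,load("w12")[0]["T"],C))
r.set_gripper(0,40); print(r.current_opening(),r.current_contact_force()-f0,r.current_torque()-t0,r.current_t())
im,C=snap("w13"); print(redang(im,load("w13")[0]["T"],C), r.current_q())
E
```

```text
hub [0.61944898 0.08653077 0.13      ] target [np.float64(0.6194168154831339), np.float64(0.08700090258201004), 0] (np.float64(-0.7192598843414606), 60, array([290.25      , 222.93333333]))
0.9006393155048134 [ 0.92151146 -0.72976932  1.05495657] [0.03067095 0.01113072 0.02421982]
(np.float64(-0.6964899316749323), 119, array([280.72268908, 254.89915966]))
0.4524012039725076 [ 0.07068458 -0.71377213  4.06500564] [-0.27141479 -0.10245121  0.00111333] 28.8833
(np.float64(-0.6772234042343044), 117, array([282.25641026, 254.39316239])) [ 6.50023750e-02  6.32550475e-01  1.54703447e+00 -2.42544450e-04
  9.59786208e-01 -2.76406140e+00]
```

View pics/w13.png

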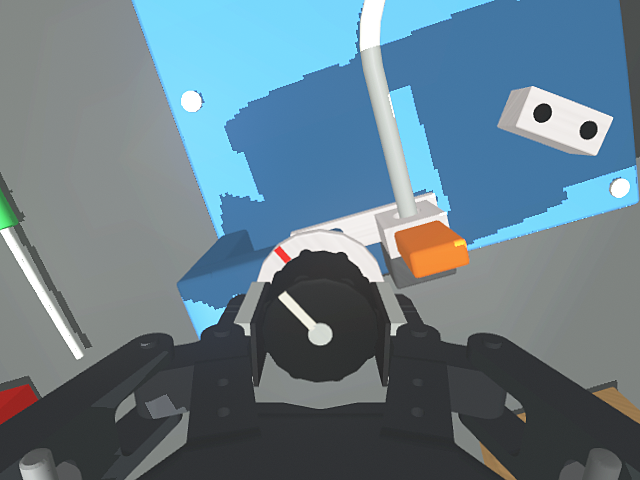

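```bash
cat > turn.py <<'E'
from h import *
from cell import r
import sys
def ang():
    T=pose_of(r.current_tool_pos(),r.current_ee_rot()); 
    from cell import optics
    im=optics.get_image("wrist"); return im,redang(im,T,cfw(im,T))
q0=r.current_q(); q6s=-2.764; base=-0.677
q=q0.copy(); lost=0
for d in list(np.arange(.3,.91,.3))+list(np.arange(1.0,5.4,.1)):
    q[5]=q6s+d; r.set_joints(q)
    im,(a,n,uv)=ang(); tz=r.current_torque()[2]
    sl=None if a is None else base-a
    print(round(float(d),2),None if a is None else round(sl,3),n,"tz",round(tz,3),round(r.current_t(),2))
    if a is None: lost+=1
    if lost>1 or (sl is not None and sl>.17): break
    if r.current_t()>52: break
snap("w14")
E
python3 turn.py
```

```text
0.3 -0.01 116 tz -0.112 29.38
0.6 -0.018 116 tz -0.133 29.82
0.9 -0.025 120 tz -0.137 30.26
1.0 -0.025 120 tz -0.157 30.56
1.1 -0.027 119 tz -0.119 30.86
1.2 -0.027 118 tz -0.174 31.16
1.3 -0.028 116 tz -0.073 31.46
1.4 -0.028 116 tz -0.06 31.76
1.5 -0.027 116 tz -0.041 32.06
1.6 -0.026 117 tz -0.061 32.36
1.7 -0.025 116 tz -0.062 32.66
1.8 -0.023 116 tz -0.101 32.96
1.9 -0.021 117 tz -0.124 33.26
2.0 -0.019 117 tz -0.071 33.56
2.1 -0.017 118 tz -0.035 33.86
2.2 -0.014 120 tz -0.136 34.16
2.3 -0.011 119 tz -0.058 34.46
2.4 -0.008 119 tz -0.131 34.76
2.5 -0.004 121 tz -0.115 35.06
2.6 -0.002 120 tz -0.063 35.36
2.7 0.013 120 tz 0.002 35.66
2.8 0.083 115 tz -0.053 35.96
2.9 0.177 111 tz 0.02 36.26
```

The collar stopped at about 2.67 rad of turn, and the slip is now ≈0.18 rad, rising one-for-one. I'll add a little margin, then let go and check.

```bash
python3 - <<'E'
from h import *
from cell import r
q=r.current_q().copy(); q[5]=-2.764+2.96; r.set_joints(q)
im,C=snap("w15"); print("slip",-0.677-redang(im,load("w15")[0]["T"],C)[0])
r.set_gripper(.8); im,C=snap("w16"); print("slip open",-0.677-redang(im,load("w16")[0]["T"],C)[0])
p=r.current_tool_pos(); r.move_linear([p[0],p[1],.17],vel=.15); snap("w17"); print(r.current_t())
r.move_to(jw(-60,60,.28),down(-.026)); print(r.current_t(),r.current_contact_force()); snap("w18")
from cell import optics
im=optics.get_image("scene"); cv2.imwrite("pics/scene1.png",im["pixels"][:,:,::-1])
im=optics.get_image("top"); cv2.imwrite("pics/top1.png",im["pixels"][:,:,::-1])
E
```

```text
slip 0.22871257303909442
slip open 0.2487186817523428
37.7667
38.975 [ 0.37074616 -0.63040005 -0.06950897]
```

View pics/w17.png

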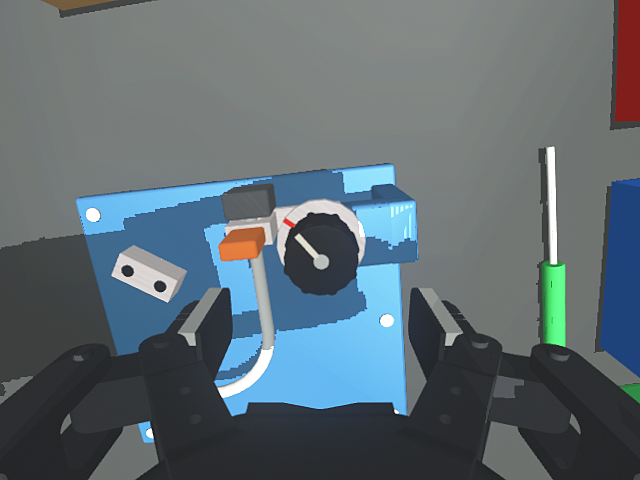

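View pics/w18.png

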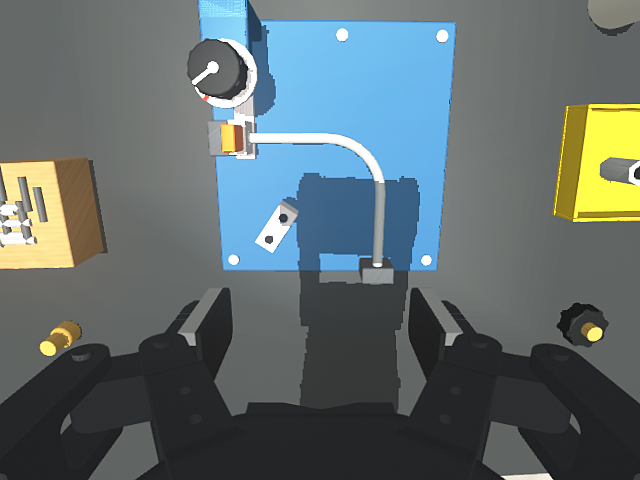

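View pics/scene1.png

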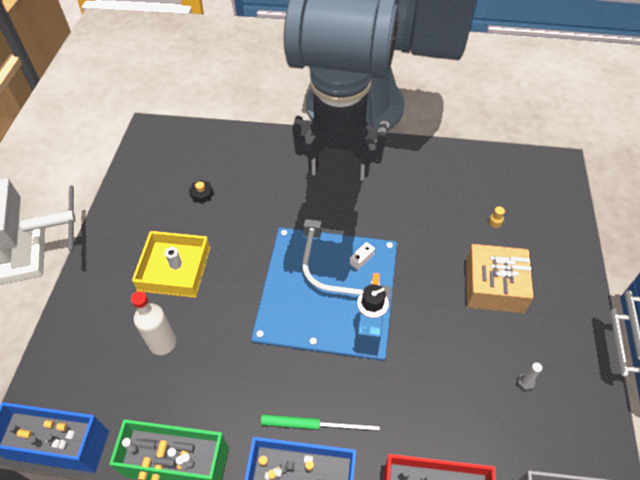

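```bash
python3 - <<'E'
from h import *
for n,hub,tip in (("w11",(318,274),(292,247)),("w17",(321,262),(297,236))):
    im,C=load(n); T=im["T"]; H=hsv(im)
    Q=(at_z(im,[hub,tip],.130,C)-T[:3,3])@T[:3,:3]; d=Q[1]-Q[0]; wa=np.arctan2(d[1],d[0])
    m=(((H[...,0]<6)|(H[...,0]>174))&(H[...,1]>150)&(H[...,2]>100)); uv=np.argwhere(m)[:,::-1]; uv=uv[(abs(uv-np.array(hub))<70).all(1)]
    k=np.array(jw(52,139.8,.098)); k[:2]=at_z(im,[hub],.13,C)[0][:2]
    d=((at_z(im,uv,.098,C)-k)@T[:3,:3]).mean(0); ra=np.arctan2(d[1],d[0]); print(n,"white",wa,"red",ra,"white-red",wa-ra, np.hypot(*d[:2]))
im,C=load("w18"); P=cloud(im,C); H=hsv(im)
o=(H[...,0]>5)&(H[...,0]<22)&(H[...,1]>150)&(P[...,2]>.092)&(P[...,2]<.1); X=P[o]; X=X[abs(X[:,1]-.08)<.06]
c,s=np.cos(JP[2]),np.sin(JP[2]); d=X[:,:2]-JP[:2]; j=1000*np.c_[c*d[:,0]+s*d[:,1],-s*d[:,0]+c*d[:,1]]; print("tab top jig",j.min(0),j.max(0),len(j))
E
```

```text
w11 white -0.735072331789847 red -0.7206648296444655 white-red -0.014407502145381446 0.02293562066089921
w17 white -0.7191420885760657 red -0.9569979016301148 white-red 0.23785581305404913 0.023258752639621322
tab top jig [-10.8852618  133.52023508] [ 12.35528609 145.41977142] 101
```

Slip is ≈0.24 rad by two measurements, the lug is at jig (0.7, 139.5) and square, the nut is in the tray, and the bystanders look unmoved. The arm is clear of everything, so I'm handing in.

```bash
python3 - <<'E'
from cell import r
print(r.current_t()); print(r.hand_in())
E
```

```text
39.125
the job is handed in; nothing more can be done
None
```

The job is done and handed in at 39.1 s; handing in gives no verdict, so these are my own last checks.

- **Nut:** it stands inside the yellow tray in both the wrist and scene pictures. My first grasp closed empty and pressed on the nut's top with about 25 N, but the nut did not move, and the second grasp held.
- **Lug:** I slid it round the bend with 4–8 N on the tool and stopped when it touched the stop post at y = 140. After release the tab centre measured about jig (0.7, 139.5) mm, upright and square. The lug–rod force could not be read directly.
- **Clamp:** I turned the knob clockwise 2.96 rad in one grip, and the clutch began to slip at about 2.67 rad. By the marks the slip is 0.24–0.25 rad, inside 0.05–0.8. I took the ram to be pressing because the collar stopped; its force was not read.
- **Bystanders and arm:** block, bolt, oil, spare and fitting look unmoved by eye, but I did not measure them. The arm was clear of everything, with under 1 N on the tool.

**What disagreed:**
- **Fingertips:** they stand about 34 mm short of where `r.finger_overhang` puts them, by wrist depth and by that first press. I commanded heights that much lower from then on.
- **Torque readings:** they were too noisy to show the clutch slipping, so I judged slip by the red collar mark in the wrist pictures.

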